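# Flip the grooved block into the jig, then hold the depth stop at its third click

## Robot

A 6-joint arm with a two-finger parallel gripper is mounted at the origin on the work surface. World frame = base frame: x ahead of the robot, y to its left, z up, the work surface at z = 0. Lengths are in m, angles in degrees, forces in N, time in s.
With the tool pointing down it reaches from about 0.425 to 1.125 m from the base axis. Payload 14.9 kg.
Tool frame: the origin (TCP) lies between the finger pads; the fingertips stand robot.tip_extent ahead of it and the grasp point (between the pads) lies 5 mm behind it (robot.tip_extent is the distance from the TCP to the fingertips, in m); z points along the fingers, x is the direction in which the jaws open and shut, and the axes are right-handed (so a half turn about z gives the same grasp; the last joint's range is limited). The gripper opens to 91 mm and grips with 3 to 60 N. Pads are 32 mm wide; open, the fingers measure 118 mm over their backs; the gripper's body (76 mm by 178 mm) begins 60 mm behind the grasp point.
Start: joints at [69.54, 21.709, 99.362, -0, 58.929, -1.908], TCP at [0.223, 0.664, 0.228] pointing down, gripper open.
Joint ranges: [-158.91, 158.91], [-42.39, 125.64], [0.06, 152.35], [-60.88, 240.88], [17.5, 164.5], [-176.32, 176.32]. Speed limits (degrees/s): [108.29, 108.29, 136.94, 180, 180, 180].

## Interface

Orientations are given as a 3x3 rotation matrix whose columns are the frame's x, y, z axes.
In Python, from rig import status, vision, ticket, robot gives the robot as it stands. The module is installed in compiled form; this text tells all that it offers.
- The arm moves only by the tool apply_moves, never from a script. Its argument "targets" is a list of rows, each an object with "dp": the shift along the tool's x, y, z in m, a list of three; "roll": the turn about the tool's z in degrees. In form: [{"dp": [dx, dy, dz], "roll": roll}, ...]. A call has 1 to 12 rows; each row shifts and turns the commanded pose from where the row before left it, along the tool's axes as they then stand; what a row does not reach is not made up. A row lasts 1/12 s, in which the tool goes at most 41.7 mm and 7.16 degrees, less where a joint would pass 70% of its speed; a pose out of reach is approached as far as the arm can. A call with a gripper value outside its range is refused whole. "hand" is the opening, from -1 (shut) to 1 (fully open), set as the call begins (left out, the last holds). The fingers move at their own pace and stop on an object; "squeeze" is the grip in N (left out, the last holds). Time passes only in rows, so rows that do not move let the fingers close. It gives the time, the measured TCP pose, the force and the opening at its end, in the units of the state.
- status.read_state(): the state, without advancing time (a new reading comes with each control period).
- vision.read_camera(name): name is "scene" or "top" or "wrist"; returns (picture, depth): 384x512x3 uint8, blue, green, red; 384x512 float32, m along the optical axis (not along the pixel's ray), 0 where there is no reading.
- vision.camera_params(name): a dict with "mtx" (3x3 intrinsics, pixels), "camera_from_world" (4x4, takes a point from world to camera coordinates); the wrist camera has in their place "T_tool_cam" (4x4, takes a point from camera to tool coordinates, whose origin is the TCP and whose axes are the tool frame's). Camera axes: x right, y up, looking along -z (the intrinsics and any distortion apply to the point x, -y, -z); pixel columns grow to the right and rows downward; lengths in m; the calibration is good to about 2 mm. A picture is of the moment at which its call begins: read the wrist's pose just before it. camera_params takes no time and is no camera call.
- ticket.close_job(): hands the job in, once; it reports no verdict.
The state is a dict: "time_s": time; "q": joint angles; "qvel": joint speeds; "joint_torque": joint torques, N m; "ee_pos": TCP position; "tool_rot": TCP orientation; "force": force on the tool from outside, world axes, zero at the start; "ft_torque": the same for the moment, N m; "opening": opening from 0.0 (shut) to 1.0 (fully open).
Only numpy, scipy, OpenCV 4.12 (cv2) and the standard library are available. Lean on these libraries where they do the work, as an engineer would, in place of code of your own. Each camera call takes 0.05 s, during which the arm holds its last target.

## Task

The grooved hardwood block lies on the bench with its groove underneath: turn it over so that the groove faces up, and lay it flat, fully down, in the nest of the drilling jig, then let go of it. Then turn the jig's black index knob clockwise (seen from above), feeling the clicks, to the third stop counted from its home end stop, without running on past it, and finish while still gripping the knob there. Leave the other things on the bench where they are.

Things in the scene. Friction and masses are not known exactly. Their poses are not given: they have to be found in the camera images.
- block_center (a point): Centre (half-way up) of the loose hardwood block, 50 (x) x 100 (y) x 24 mm (z), about 90 g. A groove 40 wide, 8 deep crosses the middle of its -z face, along x. It starts flat on the bench, +z up, groove underneath; turned over, its z points down. Gripped across its 50 mm width at mid-length, the fingers meet the 16 mm of wood beside the groove.
- nest (a point): Middle of the nest's floor, 12 mm above the bench, z up. Low dark steel rails, 10 mm high, enclose 56 (x) by 106 mm (y): 3 mm of play all round the block, either end first. The 6 mm end rails (across y) are full width; the side rails stand only at the corners, leaving the middle 66 mm of each long side open for the fingers.
- knob_grip (a point): On the knob's upright axis at the height to grip, 62 mm above the bench: middle of a black bar 50 long (x), 16 thick (y); its top is 14 mm above, its foot 22 mm below. x and y turn with the knob. Under it a steel disc, radius 54, top 30 mm below this point, turns too; it carries six brass stop studs 46 mm from the axis, 24 degrees apart, 3 to 15 mm tall.
- index_knob (a joint): Knob angle, rad: 0 at the home end stop, growing clockwise seen from above; hard stops at 0 and 2.094. It clicks into a detent every 0.419 rad (24 degrees): first stop 0.419, second 0.838, third 1.257, fourth 1.676. Between stops it resists with up to 0.15 N m, then snaps on into the next. It starts home or at the first stop, seldom balanced between.
- offcut: Bystander, not part of the job, to be left where it is: straight pale softwood offcut, plain box 38 x 150 x 19, lying flat.
- glue: Bystander, not part of the job, to be left where it is: white glue bottle, diameter 60, height 170, standing.
- jar: Bystander, not part of the job, to be left where it is: glass screw jar with metal lid, diameter 68, height 85, standing.
- screwdriver: Bystander, not part of the job, to be left where it is: black-handled screwdriver lying flat (origin on its underside).
- hammer: Bystander, not part of the job, to be left where it is: wooden-handled hammer lying flat (origin on its underside).
- sanding_block: Bystander, not part of the job, to be left where it is: cork sanding block 60 x 100 x 32, lying flat.
- pencil: Bystander, not part of the job, to be left where it is: flat carpenter's pencil 170 x 13 x 8, lying flat.
- jig: The drilling jig, fixed to the bench: aluminium plate 150 (x) x 310 (y) x 12 mm, origin under its middle. Nest 83 mm to +y, knob axis 88 mm to -y. By the knob, to +x, a steel post bears a small arm, top 9 mm below the grip point, reaching in to 43 mm from the axis; it points at the stud in use: shortest stud = home, each next one a click further.
- block: The same hardwood block, given at the centre of the grooved face.
Not all that is in view belongs to the job. What is shaped like the block but yellow is not meant.

How it is judged (in metres and radians):
On the way, in this order (a step that is already met when the one before it is completed fails the run):
1. the block lies flat in the nest, groove up, let go (horizontal distance between block_center and nest below 0.007 m and z of block_center in the frame of nest between 0.008 and 0.0155 m and angle between block_center's own z axis and vertical above 3.04 rad and angle between the y axis of block_center and the y axis of nest, either way round below 0.13 rad and contact force between block and the fingers below 0.05 N), for 0.2 s.
2. the knob is gripped at its third stop (value of joint index_knob between 1.13664 and 1.37664 rad and contact force between the fingers and index_knob above 2 N), for 0.2 s.
At the end, for the whole second after the job is handed in: Block groove up (0.1 rad) in the nest: centre within 7 mm, long sides within 0.13 rad, underside within 4 mm of the floor, untouched by the fingers, at rest. Knob still, within 0.12 rad of the third stop, the fingers pressing on it with over 2 N (all of step 1 and all of step 2 and velocity of joint index_knob between -0.15 and 0.15 rad/s and linear speed of block below 0.02 m/s); the arm keeps its last pose, push and grip.
It fails at once if the knob was run past the third stop (more than half a click) (value of joint index_knob above 1.46608 rad).
It fails at once if a bystander was moved more than 30 mm (distance of any of offcut, glue, jar, screwdriver, hammer, sanding_block, pencil from where it was at the start of the episode above 0.03 m).
It also fails if it takes over 72 s, if anything falls off the work surface, if the arm or the gripper's body presses on something with over 40 N, if the wrist force passes 120 N, or if a joint passes its speed limit or range.

## Working session

There is one attempt and no reset: what is moved stays moved. The work goes in short steps, Python scripts to look and compute and a tool call to move; the robot and the scene stay as the last step left them, time stands still between calls to the robot, and variables do not carry over. Pictures are saved under pics/ and viewed, and the job is handed in when it is done.

Besides the shell and the picture viewer there is one more tool, called after ">>>" as name(argument=value, ...), one argument or row to a line, values as JSON. apply_moves: Moves the arm, as the interface text tells. Its arguments: {"type":"object","properties":{"targets":{"type":"array"},"hand":{"type":"number"},"squeeze":{"type":"number"}},"required":["targets"]}

```bash
mkdir -p pics; python3 - <<'E'
from rig import status, vision, ticket, robot
import cv2,numpy as np
print(robot.tip_extent, status.read_state())
for n in ("scene","top","wrist"):
    im,d=vision.read_camera(n); cv2.imwrite(f"pics/{n}0.png",im); np.save(f"{n}0.npy",d)
    print(n,vision.camera_params(n))
E
```

```text
0.014 {'time_s': 0.0, 'q': array([ 6.95382103e+01,  2.17362788e+01,  9.93956801e+01,  9.06678019e-04,
        5.89273355e+01, -1.90777510e+00]), 'qvel': array([ 0.1026233 ,  0.08841824, -0.01408435, -0.03123272,  0.01024746,
       -0.11776103]), 'joint_torque': array([-5.71718756e-04, -7.63753939e+01, -4.34351957e+01,  6.51071942e-02,
        4.25026403e-02, -8.64231583e-05]), 'ee_pos': array([0.22260842, 0.66326665, 0.22731492]), 'tool_rot': array([[ 3.18206087e-01,  9.48021490e-01, -3.74475821e-04],
       [ 9.48021000e-01, -3.18206304e-01, -9.64849274e-04],
       [-1.03385841e-03, -4.79900302e-05, -9.99999464e-01]]), 'force': array([ 0.32445021, -0.03325114, -1.11367798]), 'ft_torque': array([ 0.01536362,  0.01687246, -0.00303191]), 'opening': 0.9978876170514615}
scene {'mtx': array([[412.44779352,   0.        , 254.37293683],
       [  0.        , 412.44779352, 197.85269527],
       [  0.        ,   0.        ,   1.        ]]), 'camera_from_world': array([[-0.63350292,  0.77341685,  0.02237027,  0.30089918],
       [-0.51787316, -0.44531443,  0.73041251,  0.27325464],
       [ 
[... 373 characters left out ...]
0.9864008 , -0.0277186 ,  0.16200355, -0.57504765],
       [-0.16237481, -0.01169826,  0.9866598 , -0.93648485],
       [ 0.        ,  0.        ,  0.        ,  1.        ]])}
wrist {'mtx': array([[278.54652475,   0.        , 256.58250702],
       [  0.        , 278.54652475, 189.61076095],
       [  0.        ,   0.        ,   1.        ]]), 'T_tool_cam': array([[ 9.99999879e-01, -4.27538151e-04,  2.44512528e-04,
         9.02707155e-04],
       [-3.53447117e-04, -9.68690752e-01, -2.48270219e-01,
        -7.01131605e-02],
       [ 3.43002015e-04,  2.48270103e-01, -9.68690786e-01,
        -1.57447232e-01],
       [ 0.00000000e+00,  0.00000000e+00,  0.00000000e+00,
         1.00000000e+00]])}
```

View pics/scene0.png

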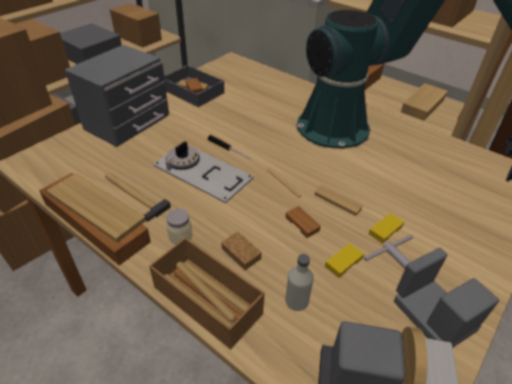

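View pics/top0.png

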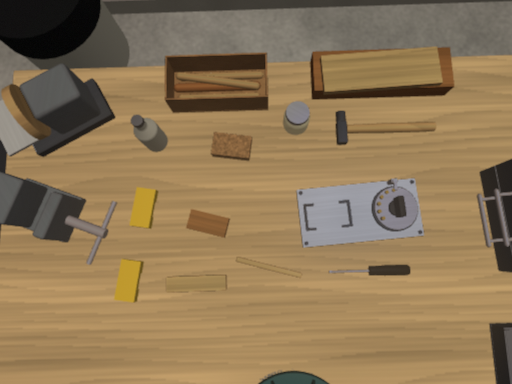

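View pics/wrist0.png

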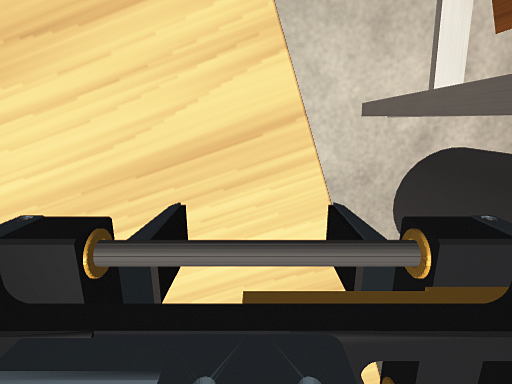

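The block is the reddish-brown piece at top (208,223). The jig is at (360,212), with the nest at (328,214) and the knob at (397,206). The yellow decoys and the bystanders are clear of both. Next I'll measure.

```bash
cat > h.py <<'E'
import cv2,numpy as np
from rig import status, vision
def cam(n):
    p=vision.camera_params(n); K=p['mtx']
    if 'camera_from_world' in p: T=np.linalg.inv(p['camera_from_world'])
    else:
        s=status.read_state(); W=np.eye(4); W[:3,:3]=s['tool_rot']; W[:3,3]=s['ee_pos']; T=W@p['T_tool_cam']
    return K,T
def ray(K,T,uv):
    u,v=uv; d=np.array([(u-K[0,2])/K[0,0],-(v-K[1,2])/K[1,1],-1.]); return T[:3,3],T[:3,:3]@d
def onz(K,T,uv,z):
    o,d=ray(K,T,uv); return o+d*(z-o[2])/d[2]
def withd(K,T,uv,dep):
    o,d=ray(K,T,uv); return o+d*dep
def proj(K,T,P):
    c=np.linalg.inv(T)@np.append(P,1); return K[0,2]+K[0,0]*c[0]/-c[2], K[1,2]-K[1,1]*c[1]/-c[2]
E
python3 - <<'E'
from h import *
im=cv2.imread('pics/top0.png'); d=np.load('top0.npy'); K,T=cam('top')
print('campos',T[:3,3])
# height map
v,u=np.mgrid[:384,:512]; 
D=np.stack([(u-K[0,2])/K[0,0],-(v-K[1,2])/K[1,1],-np.ones_like(u,float)],-1)*d[...,None]
P=D@T[:3,:3].T+T[:3,3]; np.save('topP.npy',P)
for n,(a,b) in dict(block=(208,223),nest=(328,214),knob=(399,206),disc=(385,215),bench=(250,320),glue=(140,124),jar=(297,115),off=(195,284),vice=(50,210),handle=(88,228),cork=(232,146),pencil=(268,267),sd=(390,270),hm=(390,127),cab=(505,220)).items(): print(n,P[b,a].round(3))
hsv=cv2.cvtColor(im,cv2.COLOR_BGR2HSV); print('hsv',hsv[223,208],hsv[320,250],hsv[146,232])
c=im[180:260,180:440]; cv2.imwrite('pics/crop.png',cv2.resize(c,None,fx=3,fy=3,interpolation=cv2.INTER_CUBIC))
z=P[...,2]
m=((abs(z-.024)<.006)).astype(np.uint8); m[:, :180]=0; m[:,240:]=0; m[:200]=0; m[245:]=0
ys,xs=np.nonzero(m); pts=P[ys,xs]; print(len(xs),xs.min(),xs.max(),ys.min(),ys.max(),np.median(pts[:,2]))
h=((hsv[...,0]<14)&(hsv[...,1]>120)).astype(np.uint8); h[:, :180]=0; h[:,240:]=0; h[:200]=0; h[245:]=0
cs,_=cv2.findContours(h,cv2.RETR_EXTERNAL,cv2.CHAIN_APPROX_NONE); c=max(cs,key=cv2.contourArea)
for mm in (c[:,0],np.c_[xs,ys]):
    q=np.array([onz(K,T,x,.024)[:2] for x in mm],np.float32); print(cv2.minAreaRect(q))
E
```

```text
campos [0.41717619 0.05204762 1.01841853]
block [0.502 0.2   0.024]
nest [ 0.518 -0.106  0.013]
knob [ 0.527 -0.269  0.072]
disc [ 0.51  -0.246  0.031]
bench [ 0.26  0.1  -0.  ]
glue [0.718 0.332 0.17 ]
jar [ 0.758 -0.031  0.089]
off [0.352 0.234 0.02 ]
vice [0.531 0.541 0.143]
handle [0.493 0.478 0.087]
cork [0.7   0.136 0.033]
pencil [0.388 0.051 0.008]
sd [ 0.374 -0.25   0.025]
hm [ 0.741 -0.278  0.026]
cab [ 0.486 -0.511  0.084]
hsv [ 14 153 138] [ 18 115 173] [ 15 137 136]
775 186 228 210 237 0.02427852908188799Traceback (most recent call last):
  File "<stdin>", line 15, in <module>
ValueError: max() iterable argument is empty
```

View pics/crop.png

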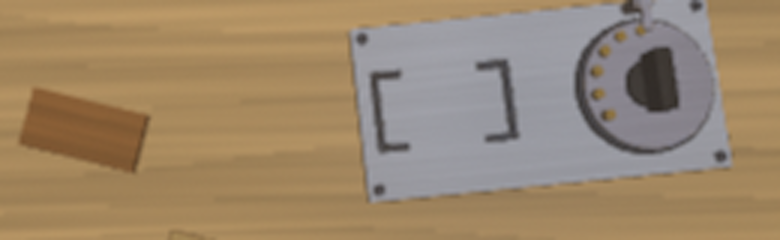

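The crop shows the block with corners at about (33,88), (148,117), (135,172) and (20,142), the nest rails, and the post at (640,8) pointing at the end of the stud arc. Now the precise fits.

```bash
python3 - <<'E'
from h import *
im=cv2.imread('pics/top0.png'); P=np.load('topP.npy'); K,T=cam('top'); z=P[...,2]
def fit(lo,hi,box,zz,minn=10):
    m=np.zeros(z.shape,np.uint8); x0,x1,y0,y1=box; m[y0:y1,x0:x1]=((z>lo)&(z<hi))[y0:y1,x0:x1]
    n,l,s,c=cv2.connectedComponentsWithStats(m,connectivity=8)
    for i in range(1,n):
        if s[i,4]<minn: continue
        ys,xs=np.nonzero(l==i); q=np.array([onz(K,T,x,zz)[:2] for x in np.c_[xs,ys]],np.float32)
        r=cv2.minAreaRect(q); print(s[i],np.round(r[0],4),np.round(r[1],4),round(r[2],2), np.round(q.mean(0),4))
print('block');fit(.016,.03,(180,240,200,245),.024)
print('plate');fit(.008,.017,(290,430,175,250),.012)
print('rails');fit(.0175,.027,(295,360,190,240),.022)
print('knob');fit(.055,.09,(360,425,175,235),.076)
print('disc');fit(.026,.055,(360,425,175,235),.032)
# glimpses of knob in colour
hsv=cv2.cvtColor(im,cv2.COLOR_BGR2HSV)
m=np.zeros(z.shape,np.uint8); m[185:235,375:420]=(hsv[185:235,375:420,2]<75); ys,xs=np.nonzero(m&(z>.068)); 
q=np.array([onz(K,T,x,.076)[:2] for x in np.c_[xs,ys]],np.float32); print(cv2.minAreaRect(q))
c=im[175:240,360:430]; cv2.imwrite('pics/kn.png',cv2.resize(c,None,fx=8,fy=8,interpolation=cv2.INTER_CUBIC))
E
```

```text
block
[186 210  43  28 776] [0.5025 0.2035] [0.1009 0.0496] 74.62 [0.5022 0.2033]
plate
[ 296  179  128   69 5006] [ 0.5203 -0.1848] [0.1496 0.3096] 4.18 [ 0.5162 -0.158 ]
rails
[339 200  13  28 105] [ 0.5176 -0.1488] [0.0674 0.0251] 3.77 [ 0.5177 -0.1536]
[303 204  13  27 105] [ 0.5108 -0.0558] [0.0678 0.0246] 4.41 [ 0.5104 -0.0514]
knob
[395 196  11  22 187] [ 0.5257 -0.2691] [0.0506 0.022 ] 3.86 [ 0.5255 -0.2694]
disc
[ 373  179   44   53 1323] [ 0.5297 -0.2704] [0.1132 0.1103] 41.93 [ 0.5281 -0.2705]
((0.526667594909668, -0.27127042412757874), (0.048860449343919754, 0.0175675880163908), 3.8593218326568604)
```

View pics/kn.png

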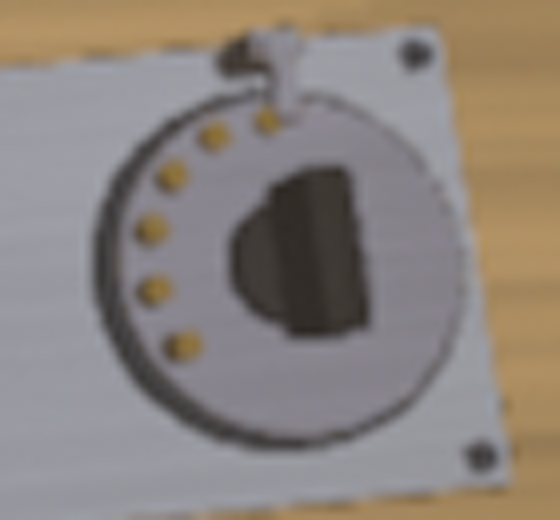

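The jig yaw is about 4.1°, the nest is at (.5143,-.102), the knob axis is at (.527,-.272) and the knob is at home (the arm points at the first stud). The block is at (.5025,.2035) with its long axis at 74.6°.

The tool can't tilt, so my plan is:
1. Grip the block lightly at its +y end.
2. Let it swing to hang.
3. Tip it over on its lower edge.

First I'll move over the block.

>>> apply_moves(
  targets=[
    {"dp":[-0.0209,0.0292,0],"roll":0},
    {"dp":[-0.0209,0.0292,0],"roll":0},
    {"dp":[-0.0209,0.0292,0],"roll":0},
    {"dp":[-0.0209,0.0292,0],"roll":0},
    {"dp":[-0.0209,0.0292,0],"roll":0},
    {"dp":[-0.0209,0.0292,0],"roll":0},
    {"dp":[-0.0209,0.0292,0],"roll":0},
    {"dp":[-0.0209,0.0292,0],"roll":0},
    {"dp":[-0.0209,0.0292,0],"roll":0},
    {"dp":[-0.0209,0.0292,0],"roll":0},
    {"dp":[-0.0209,0.0292,0],"roll":0},
    {"dp":[-0.0209,0.0292,0],"roll":0},
  ],
)

```text
time_s: 1.15
ee_pos: [0.4758, 0.3127, 0.2279]
tool_rot: [[0.318, 0.948, -0.0], [0.948, -0.318, -0.0], [-0.0, -0.0, -1.0]]
force: [1.4, -1.0, -0.5]
opening: 1.0
```

>>> apply_moves(
  targets=[
    {"dp":[-0.0209,0.0292,0],"roll":0},
    {"dp":[-0.0209,0.0292,0],"roll":0},
    {"dp":[0,0,0.02],"roll":7},
    {"dp":[0,0,0.02],"roll":7},
    {"dp":[0,0,0.02],"roll":7},
    {"dp":[0,0,0.02],"roll":7},
    {"dp":[0,0,0.02],"roll":7},
    {"dp":[0,0,0],"roll":7},
    {"dp":[0,0,0],"roll":7},
    {"dp":[0,0,0],"roll":7},
    {"dp":[0,0,0],"roll":7},
    {"dp":[0,0,0],"roll":7},
  ],
)

```text
time_s: 2.15
ee_pos: [0.5171, 0.2561, 0.1277]
tool_rot: [[1.0, 0.019, -0.0], [0.019, -1.0, -0.0], [-0.0, 0.0, -1.0]]
force: [-1.0, -0.6, -0.1]
opening: 0.997
```

>>> apply_moves(
  targets=[
    {"dp":[0,0,0],"roll":7},
    {"dp":[0,0,0],"roll":7},
    {"dp":[0,0,0],"roll":2.8},
    {"dp":[0,0,0],"roll":0},
    {"dp":[0,0,0],"roll":0},
  ],
)

```text
time_s: 2.57
ee_pos: [0.5171, 0.2561, 0.1278]
tool_rot: [[0.965, -0.263, -0.0], [-0.263, -0.965, -0.0], [-0.0, 0.0, -1.0]]
force: [-0.0, -0.1, -0.4]
opening: 1.003
```

```bash
python3 - <<'E'
from h import *
s=status.read_state(); print(s['time_s'],s['ee_pos'],s['tool_rot'].round(3),s['q'].round(1),s['force'],s['opening'])
K,T=cam('wrist'); im,d=vision.read_camera('wrist'); cv2.imwrite('pics/w1.png',im)
E
```

```text
2.5667 [0.51711792 0.25614748 0.12783788] [[ 0.965 -0.263 -0.   ]
 [-0.263 -0.965 -0.   ]
 [-0.     0.    -1.   ]] [ 24.   19.  116.    0.   45.   39.3] [-0.03970079 -0.11121904 -0.4444534 ] 1.0030984593906085
```

View pics/w1.png

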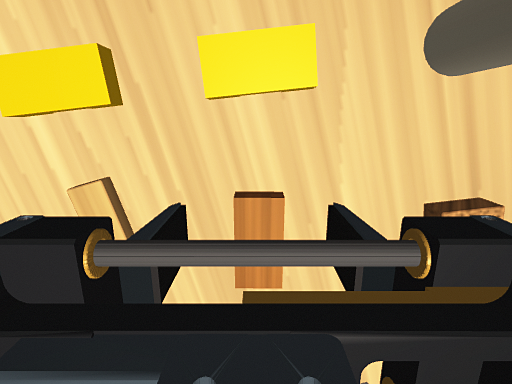

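The block's end (235–284,195) is centred between the fingers. Lower and grip lightly.

>>> apply_moves(
  targets=[
    {"dp":[0,0,0.025],"roll":0},
    {"dp":[0,0,0.025],"roll":0},
    {"dp":[0,0,0.025],"roll":0},
    {"dp":[0,0,0.015],"roll":0},
    {"dp":[0,0,0.012],"roll":0},
    {"dp":[0,0,0],"roll":0},
  ],
)

```text
time_s: 3.12
ee_pos: [0.516, 0.2557, 0.0239]
tool_rot: [[0.965, -0.264, -0.003], [-0.264, -0.965, -0.001], [-0.002, 0.002, -1.0]]
force: [-0.1, 0.6, -1.1]
opening: 1.006
```

>>> apply_moves(
  targets=[
    {"dp":[0,0,0],"roll":0},
    {"dp":[0,0,0],"roll":0},
    {"dp":[0,0,0],"roll":0},
    {"dp":[0,0,0],"roll":0},
    {"dp":[0,0,0],"roll":0},
    {"dp":[0,0,0],"roll":0},
    {"dp":[0,0,0],"roll":0},
    {"dp":[0,0,0],"roll":0},
  ],
  hand=-1,
  squeeze=3,
)

```text
time_s: 3.78
ee_pos: [0.5174, 0.2563, 0.0262]
tool_rot: [[0.964, -0.265, 0.0], [-0.265, -0.964, 0.0], [0.0, -0.0, -1.0]]
force: [-0.2, -1.4, 4.2]
opening: 0.547
```

>>> apply_moves(
  targets=[
    {"dp":[0,0,-0.01],"roll":0},
    {"dp":[0,0,-0.02],"roll":0},
    {"dp":[0,0,-0.02],"roll":0},
    {"dp":[0,0,-0.02],"roll":0},
    {"dp":[0,0,-0.02],"roll":0},
    {"dp":[0,0,-0.01],"roll":0},
    {"dp":[0,0,0],"roll":0},
    {"dp":[0,0,0],"roll":0},
  ],
)

```text
time_s: 4.45
ee_pos: [0.5172, 0.2562, 0.1261]
tool_rot: [[0.964, -0.265, 0.001], [-0.265, -0.964, 0.0], [0.001, -0.0, -1.0]]
force: [-0.3, -0.3, -1.6]
opening: 0.55
```

```bash
python3 - <<'E'
from h import *
s=status.read_state(); print(s['time_s'],s['ee_pos'],s['force'],s['opening'])
im,d=vision.read_camera('wrist'); im2,d2=vision.read_camera('scene'); im3,_=vision.read_camera('top')
a=cv2.resize(im2[160:280,230:390],None,fx=3.2,fy=3.2); b=cv2.resize(im3[180:260,150:270],None,fx=3,fy=3)
o=np.zeros((600,800,3),np.uint8); o[:384,:512]=a; o[384:600,:288]=cv2.resize(im,(288,216)); o[384:600,300:300+324]=b[:216,:324] if b.shape[1]>=324 else cv2.resize(b,(324,216)); cv2.imwrite('pics/c2.png',o)
E
```

```text
4.45 [0.51717328 0.25616762 0.12605042] [-0.28576317 -0.30410725 -1.55513109] 0.5500688075225331
```

View pics/c2.png

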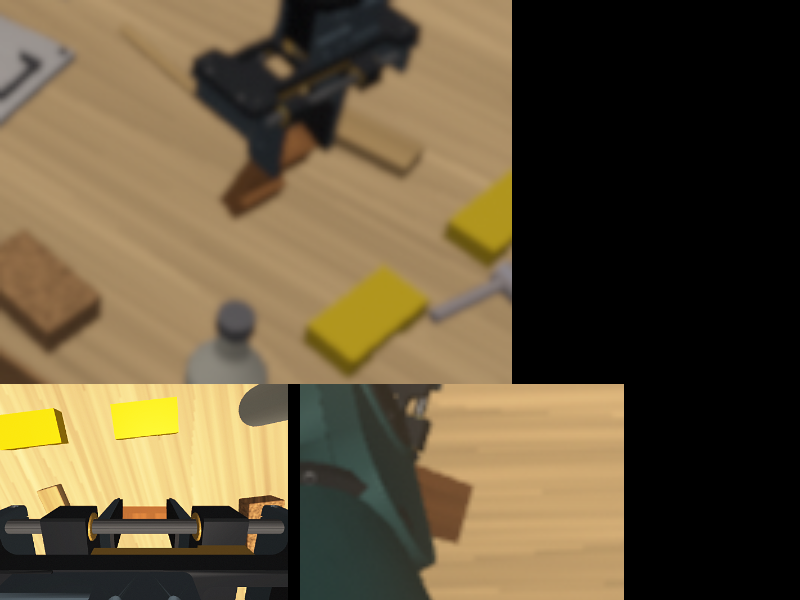

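The block hangs from the fingers at (270,160) with its free end (240,195) sagging part way. I'll measure the tilt with depth.

```bash
cat > blk.py <<'E'
from h import *
import sys
def cloud(n,tag,box):
    im,d=vision.read_camera(n); cv2.imwrite(f'pics/{n}_{tag}.png',im); K,T=cam(n)
    hsv=cv2.cvtColor(im,cv2.COLOR_BGR2HSV); u0,u1,v0,v1=box
    v,u=np.mgrid[v0:v1,u0:u1]; dd=d[v0:v1,u0:u1]
    D=np.stack([(u-K[0,2])/K[0,0],-(v-K[1,2])/K[1,1],-np.ones_like(u,float)],-1)*dd[...,None]
    P=D@T[:3,:3].T+T[:3,3]; h=hsv[v0:v1,u0:u1]
    return im,P,h
def side(tag,r=.13):
    s=status.read_state(); R=s['tool_rot']; p=s['ee_pos']
    K,T=cam('scene'); u,v=map(int,proj(K,T,p))
    box=(max(u-60,0),min(u+60,512),max(v-50,0),min(v+90,384))
    im,P,h=cloud('scene',tag,box)
    L=(P-p)@R  # tool coords
    m=(h[...,0]<17)&(h[...,1]>110)&(h[...,2]<175)&(abs(L[...,0])<.032)&(abs(L[...,1])<.12)&(P[...,2]>.006)
    m=cv2.morphologyEx(m.astype(np.uint8),cv2.MORPH_OPEN,np.ones((2,2)))>0
    Q=L[m]; print('t',s['time_s'],'tcp',p.round(4),'F',s['force'].round(1),'op',round(s['opening'],3),'n',len(Q))
    if len(Q)<5: return
    for f,nm in((0,'x'),(1,'y'),(2,'z')): print(nm,np.percentile(Q[:,f],[0,5,25,50,75,95,100]).round(4))
    i=Q[:,1].argsort(); 
    for k in np.array_split(i,8): print('  y,z mean',Q[k,1].mean().round(3),Q[k,2].mean().round(3),'x',Q[k,0].mean().round(3),'zmin/max',Q[k,2].min().round(3),Q[k,2].max().round(3),'worldz',(p[2]-Q[k,2].max()).round(3))
    b=im[box[2]:box[3],box[0]:box[1]].copy(); b[m]=(b[m]*.5+np.array([0,128,0])).astype(np.uint8)
    cv2.imwrite(f'pics/side_{tag}.png',np.hstack([cv2.resize(x,None,fx=3,fy=3,interpolation=cv2.INTER_CUBIC) for x in(im[box[2]:box[3],box[0]:box[1]],b)]))
if __name__=='__main__': side(sys.argv[1])
E
python3 blk.py a
```

```text
t 4.6 tcp [0.5165 0.2558 0.1247] F [ 0.6 -0.5 -1.4] op 0.546 n 329
x [-0.1179 -0.0734 -0.0206 -0.0041  0.0208  0.0236  0.0252]
y [-0.0108 -0.0063  0.0028  0.0194  0.0267  0.0542  0.0651]
z [1.000e-04 5.700e-03 1.690e-02 6.830e-02 8.830e-02 1.248e-01 1.273e-01]
  y,z mean -0.006 0.012 x -0.013 zmin/max 0.004 0.021 worldz 0.103
  y,z mean -0.0 0.018 x -0.008 zmin/max 0.0 0.038 worldz 0.087
  y,z mean 0.008 0.016 x -0.003 zmin/max 0.001 0.044 worldz 0.08
  y,z mean 0.018 0.066 x 0.008 zmin/max 0.027 0.084 worldz 0.041
  y,z mean 0.021 0.074 x 0.006 zmin/max 0.033 0.093 worldz 0.032
  y,z mean 0.025 0.083 x 0.005 zmin/max 0.045 0.104 worldz 0.021
  y,z mean 0.032 0.092 x 0.01 zmin/max 0.053 0.127 worldz -0.002
  y,z mean 0.049 0.121 x -0.056 zmin/max 0.084 0.127 worldz -0.003
```

View pics/side_a.png

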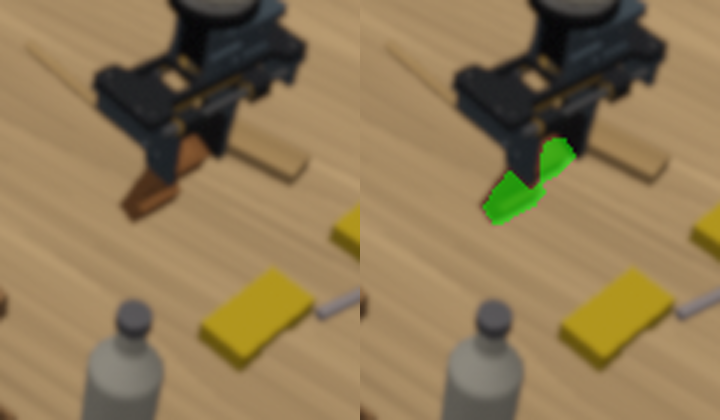

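The tilt is about 70°, and my pivot model predicts a lowest corner 102 mm below the TCP against 104 mm measured. So I'll lower until the corner touches.

>>> apply_moves(
  targets=[
    {"dp":[0,0,0.01],"roll":0},
    {"dp":[0,0,0.008],"roll":0},
    {"dp":[0,0,0.004],"roll":0},
    {"dp":[0,0,0.001],"roll":0},
    {"dp":[0,0,0.001],"roll":0},
    {"dp":[0,0,0],"roll":0},
    {"dp":[0,0,0],"roll":0},
  ],
)

```text
time_s: 5.23
ee_pos: [0.5171, 0.2561, 0.1019]
tool_rot: [[0.964, -0.265, -0.0], [-0.265, -0.964, -0.0], [-0.0, 0.0, -1.0]]
force: [0.0, -0.2, -0.2]
opening: 0.551
```

```bash
python3 blk.py b
```

```text
t 5.2333 tcp [0.5171 0.2561 0.1019] F [ 0.  -0.2 -0.2] op 0.551 n 283
x [-0.0986 -0.0609 -0.0198 -0.0023  0.0209  0.0234  0.6127]
y [-0.5338 -0.0077  0.0006  0.0187  0.0248  0.0413  0.0523]
z [-0.7813  0.0018  0.009   0.0619  0.0816  0.1013  0.105 ]
  y,z mean -0.037 -0.036 x 0.023 zmin/max -0.781 0.017 worldz 0.084
  y,z mean -0.002 0.01 x -0.012 zmin/max 0.0 0.031 worldz 0.071
  y,z mean 0.005 0.014 x -0.002 zmin/max -0.001 0.038 worldz 0.064
  y,z mean 0.017 0.063 x 0.007 zmin/max 0.025 0.08 worldz 0.022
  y,z mean 0.02 0.068 x 0.007 zmin/max 0.03 0.085 worldz 0.016
  y,z mean 0.024 0.078 x 0.007 zmin/max 0.042 0.101 worldz 0.001
  y,z mean 0.027 0.087 x 0.001 zmin/max 0.049 0.102 worldz -0.0
  y,z mean 0.04 0.092 x -0.034 zmin/max 0.056 0.105 worldz -0.003
```

View pics/side_b.png

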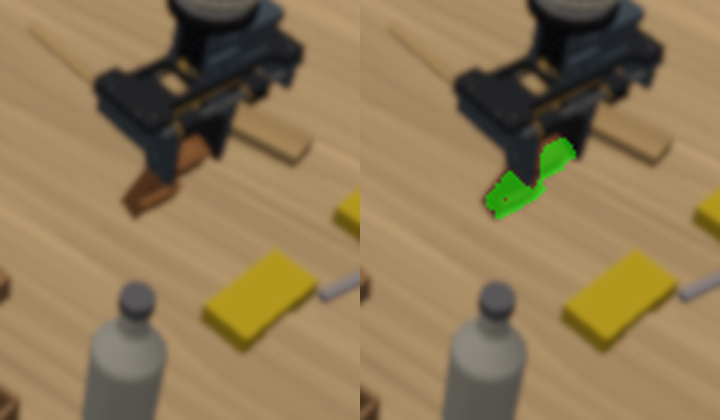

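The corner is just touching: the weight has come off the force reading. Now swing the held end over to upright, then look.

>>> apply_moves(
  targets=[
    {"dp":[0,0.004,0.001],"roll":0},
    {"dp":[0,0.005,-0.0005],"roll":0},
    {"dp":[0,0.005,-0.0005],"roll":0},
    {"dp":[0,0.005,0],"roll":0},
    {"dp":[0,0.005,0.0005],"roll":0},
    {"dp":[0,0.005,0.0005],"roll":0},
    {"dp":[0,0.004,0.0005],"roll":0},
    {"dp":[0,0,0],"roll":0},
  ],
)

```text
time_s: 5.95
ee_pos: [0.5082, 0.2235, 0.1003]
tool_rot: [[0.964, -0.265, -0.0], [-0.265, -0.964, -0.0], [-0.0, 0.0, -1.0]]
force: [0.7, -0.6, 1.0]
opening: 0.548
```

```bash
python3 blk.py c
```

```text
t 5.95 tcp [0.5082 0.2235 0.1003] F [ 0.7 -0.6  1. ] op 0.548 n 426
x [-0.0944 -0.0293 -0.018  -0.0034  0.0136  0.0235  0.6124]
y [-0.5678 -0.0092 -0.0063 -0.0022  0.0025  0.0117  0.0499]
z [-0.7829 -0.0018  0.015   0.0574  0.0756  0.0979  0.102 ]
  y,z mean -0.02 -0.004 x 0.002 zmin/max -0.783 0.075 worldz 0.026
  y,z mean -0.007 0.041 x -0.006 zmin/max -0.004 0.097 worldz 0.003
  y,z mean -0.006 0.067 x -0.001 zmin/max -0.005 0.098 worldz 0.002
  y,z mean -0.004 0.063 x -0.005 zmin/max -0.004 0.102 worldz -0.002
  y,z mean -0.0 0.052 x -0.002 zmin/max -0.004 0.099 worldz 0.002
  y,z mean 0.002 0.053 x -0.0 zmin/max -0.002 0.098 worldz 0.003
  y,z mean 0.004 0.046 x 0.002 zmin/max -0.002 0.099 worldz 0.002
  y,z mean 0.017 0.065 x -0.011 zmin/max -0.002 0.101 worldz -0.001
```

View pics/side_c.png

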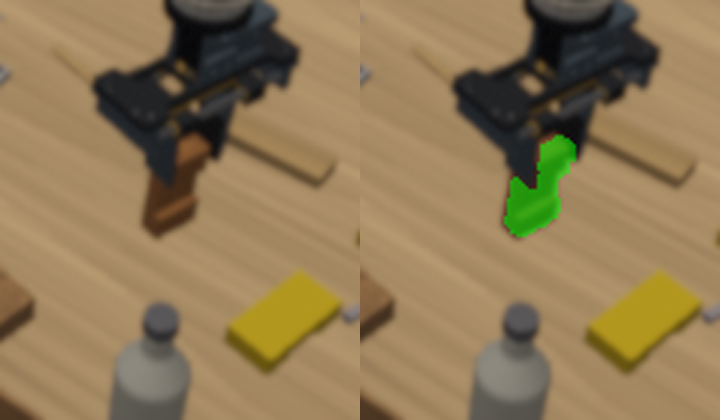

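It's upright, with the groove facing backward. Continue the arc over the far edge.

>>> apply_moves(
  targets=[
    {"dp":[0,0.008,0.0005],"roll":0},
    {"dp":[0,0.008,0.0005],"roll":0},
    {"dp":[0,0.008,0.0013],"roll":0},
    {"dp":[0,0.008,0.002],"roll":0},
    {"dp":[0,0.0077,0.0027],"roll":0},
    {"dp":[0,0.0077,0.0034],"roll":0},
    {"dp":[0,0.007,0.004],"roll":0},
    {"dp":[0,0.007,0.0045],"roll":0},
    {"dp":[0,0,0],"roll":0},
  ],
)

```text
time_s: 6.75
ee_pos: [0.4911, 0.1638, 0.0804]
tool_rot: [[0.964, -0.265, -0.002], [-0.265, -0.964, -0.001], [-0.002, 0.001, -1.0]]
force: [-0.7, 0.4, -0.7]
opening: 0.55
```

```bash
python3 blk.py d
```

```text
t 6.75 tcp [0.4911 0.1638 0.0804] F [-0.7  0.4 -0.7] op 0.55 n 583
x [-0.0799 -0.0277 -0.0168 -0.0023  0.0123  0.0227  0.6117]
y [-0.6295 -0.0563 -0.0453 -0.0272 -0.0141 -0.0017  0.0367]
z [-0.8042 -0.0095  0.016   0.0384  0.0513  0.0777  0.0822]
  y,z mean -0.071 0.039 x 0.016 zmin/max -0.804 0.081 worldz -0.001
  y,z mean -0.049 0.058 x -0.002 zmin/max 0.044 0.082 worldz -0.002
  y,z mean -0.041 0.049 x 0.002 zmin/max 0.04 0.08 worldz 0.0
  y,z mean -0.031 0.042 x 0.001 zmin/max 0.03 0.076 worldz 0.004
  y,z mean -0.023 0.032 x 0.001 zmin/max 0.02 0.079 worldz 0.001
  y,z mean -0.016 0.017 x -0.004 zmin/max -0.002 0.036 worldz 0.045
  y,z mean -0.011 0.009 x -0.004 zmin/max -0.011 0.078 worldz 0.002
  y,z mean 0.0 0.003 x -0.019 zmin/max -0.016 0.082 worldz -0.002
```

View pics/side_d.png

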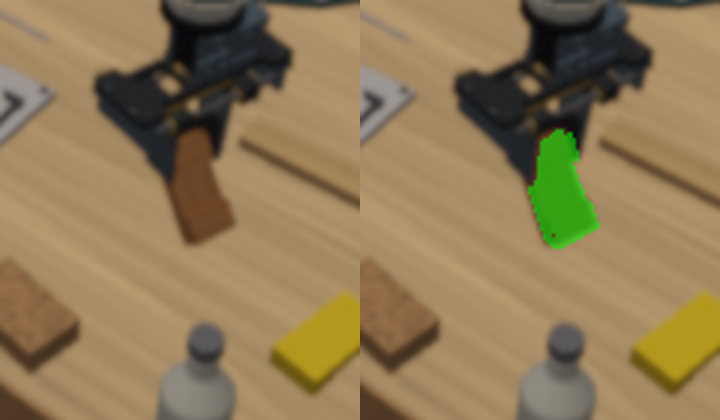

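It's at about 130°, going as modelled. Continue nearly flat, then release.

>>> apply_moves(
  targets=[
    {"dp":[0,0.0061,0.0055],"roll":0},
    {"dp":[0,0.0061,0.0055],"roll":0},
    {"dp":[0,0.0052,0.0064],"roll":0},
    {"dp":[0,0.0052,0.0064],"roll":0},
    {"dp":[0,0.0039,0.0072],"roll":0},
    {"dp":[0,0.0039,0.0072],"roll":0},
    {"dp":[0,0.003,0.007],"roll":0},
    {"dp":[0,0,0],"roll":0},
  ],
)

```text
time_s: 7.47
ee_pos: [0.4823, 0.1323, 0.0348]
tool_rot: [[0.964, -0.265, -0.002], [-0.265, -0.964, -0.0], [-0.002, 0.001, -1.0]]
force: [0.6, 0.1, -1.3]
opening: 0.548
```

>>> apply_moves(
  targets=[
    {"dp":[0,0,0],"roll":0},
    {"dp":[0,0,0],"roll":0},
    {"dp":[0,0,0],"roll":0},
    {"dp":[0,0,0],"roll":0},
    {"dp":[0,0,0],"roll":0},
    {"dp":[0,0,-0.03],"roll":0},
    {"dp":[0,0,-0.03],"roll":0},
    {"dp":[0,0,-0.03],"roll":0},
    {"dp":[0,0,0],"roll":0},
  ],
  hand=1,
)

```text
time_s: 8.22
ee_pos: [0.486, 0.1336, 0.1313]
tool_rot: [[0.964, -0.265, 0.007], [-0.265, -0.964, 0.002], [0.006, -0.003, -1.0]]
force: [0.5, 1.2, 0.8]
opening: 0.999
```

```bash
python3 blk.py e; python3 - <<'E'
from h import *
im,d=vision.read_camera('wrist'); cv2.imwrite('pics/w5.png',im);im,d=vision.read_camera('top'); cv2.imwrite('pics/t5.png',im); np.save('t5.npy',d)
E
```

```text
t 8.2167 tcp [0.486  0.1336 0.1313] F [0.5 1.2 0.8] op 0.999 n 534
x [-0.0474 -0.0282 -0.0166 -0.0014  0.0134  0.0196  0.0215]
y [-0.0785 -0.0757 -0.0644 -0.0332 -0.006   0.0128  0.0195]
z [0.1025 0.1045 0.1065 0.112  0.1154 0.1259 0.1322]
  y,z mean -0.076 0.118 x -0.005 zmin/max 0.105 0.132 worldz -0.001
  y,z mean -0.07 0.112 x -0.004 zmin/max 0.103 0.131 worldz 0.001
  y,z mean -0.058 0.109 x -0.002 zmin/max 0.103 0.13 worldz 0.001
  y,z mean -0.043 0.112 x -0.0 zmin/max 0.103 0.126 worldz 0.005
  y,z mean -0.026 0.115 x -0.003 zmin/max 0.112 0.126 worldz 0.006
  y,z mean -0.011 0.114 x -0.003 zmin/max 0.105 0.124 worldz 0.008
  y,z mean -0.001 0.109 x -0.001 zmin/max 0.104 0.126 worldz 0.005
  y,z mean 0.012 0.109 x -0.001 zmin/max 0.103 0.129 worldz 0.002
```

View pics/side_e.png

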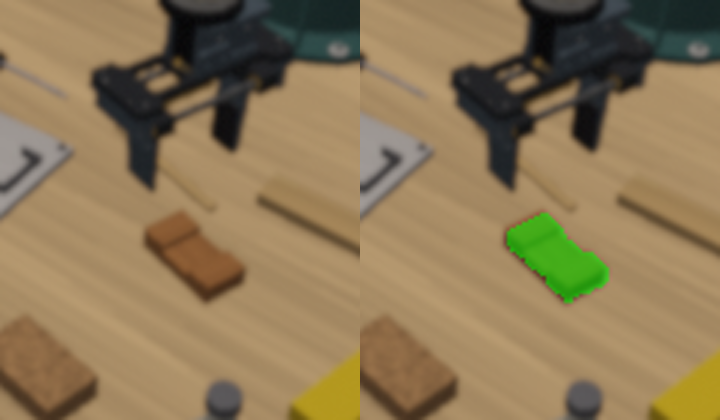

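View pics/w5.png

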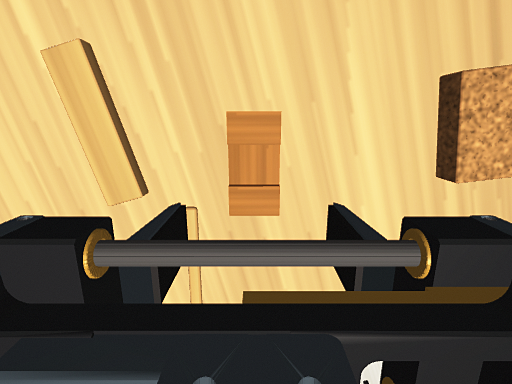

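View pics/t5.png

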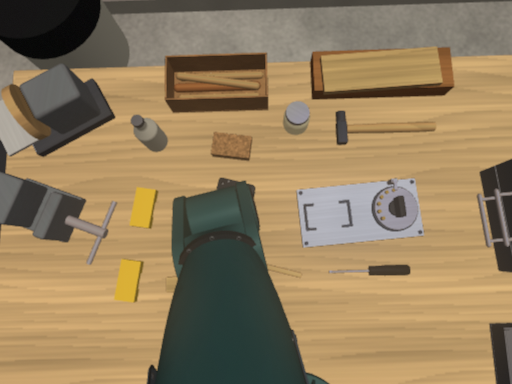

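The block is over: the wrist view shows the groove between rows 143 and 186, and the outline is (227–281, 111–215). I'll measure its pose from the wrist view.

```bash
python3 - <<'E'
from h import *
s=status.read_state(); K,T=cam('wrist'); im,d=vision.read_camera('wrist')
v,u=np.mgrid[100:225,200:310]; D=np.stack([(u-K[0,2])/K[0,0],-(v-K[1,2])/K[1,1],-np.ones_like(u,float)],-1)*d[100:225,200:310,None]
P=D@T[:3,:3].T+T[:3,3]; z=P[...,2]
m=(z>.02)&(z<.028); p=P[m][:,:2].astype(np.float32); n=len(p); r=cv2.minAreaRect(p); print(s['ee_pos'],n,np.median(P[m][:,2]),r)
g=(z>.012)&(z<.0195); print('groove',g.sum(),np.median(z[g]),P[g].mean(0))
R=s['tool_rot']; L=(np.append(r[0],0)-s['ee_pos'])@R; print('in tool',L.round(4))
print(np.degrees(np.arctan2(R[1,0],R[0,0])))
E
```

```text
[0.48327636 0.13297001 0.1264182 ] 3456 0.024655733030171295 ((0.4895080626010895, 0.16006460785865784), (0.09991779178380966, 0.04999140650033951), 74.68572998046875)
groove 2101 0.01668542248688304 [0.489538   0.15998615 0.0166815 ]
in tool [-0.0012 -0.0277  0.1264]
-15.349805269146843
```

>>> apply_moves(
  targets=[
    {"dp":[-0.001,-0.014,0],"roll":0},
    {"dp":[0,-0.0137,0],"roll":0},
    {"dp":[0,0,0.03],"roll":0},
    {"dp":[0,0,0.03],"roll":0},
    {"dp":[0,0,0.025],"roll":0},
    {"dp":[0,0,0.015],"roll":0},
    {"dp":[0,0,0.0085],"roll":0},
    {"dp":[0,0,0],"roll":0},
    {"dp":[0,0,0],"roll":0},
  ],
)

```text
time_s: 9.17
ee_pos: [0.4896, 0.1601, 0.0174]
tool_rot: [[0.964, -0.264, -0.001], [-0.264, -0.964, -0.0], [-0.001, 0.001, -1.0]]
force: [-0.9, -0.3, 0.9]
opening: 1.003
```

>>> apply_moves(
  targets=[
    {"dp":[0,0,0],"roll":0},
    {"dp":[0,0,0],"roll":0},
    {"dp":[0,0,0],"roll":0},
    {"dp":[0,0,0],"roll":0},
    {"dp":[0,0,0],"roll":0},
    {"dp":[0,0,0],"roll":0},
    {"dp":[0,0,0],"roll":0},
  ],
  hand=-1,
  squeeze=20,
)

```text
time_s: 9.75
ee_pos: [0.4898, 0.1599, 0.018]
tool_rot: [[0.964, -0.265, 0.0], [-0.265, -0.964, 0.0], [0.0, -0.0, -1.0]]
force: [-1.6, 0.1, 4.4]
opening: 0.545
```

>>> apply_moves(
  targets=[
    {"dp":[0,0,-0.02],"roll":0},
    {"dp":[0,0,-0.02],"roll":0},
    {"dp":[0,0,-0.02],"roll":0},
    {"dp":[0,0,-0.02],"roll":0},
    {"dp":[0,0,0],"roll":-6.5},
    {"dp":[0,0,0],"roll":-6.5},
    {"dp":[0,0,0],"roll":-6.5},
    {"dp":[0,0,0],"roll":0},
    {"dp":[0,0,0],"roll":0},
  ],
)

```text
time_s: 10.5
ee_pos: [0.4896, 0.1599, 0.0978]
tool_rot: [[0.998, 0.069, -0.0], [0.069, -0.998, -0.0], [-0.0, 0.0, -1.0]]
force: [-0.5, -0.5, -1.3]
opening: 0.549
```

```bash
python3 blk.py f; python3 - <<'E'
from h import *
s=status.read_state(); R=s['tool_rot']; print(np.degrees(np.arctan2(R[1,0],R[0,0])), s['q'].round(1), (np.array([.5143,-.102,.03])-s['ee_pos'])@R)
E
```

```text
t 10.5 tcp [0.4896 0.1599 0.0978] F [-0.5 -0.5 -1.3] op 0.549 n 354
x [-0.1184 -0.0667 -0.0149  0.006   0.022   0.0246  0.7888]
y [-0.3956 -0.0506 -0.0436 -0.0287 -0.014   0.0369  0.0848]
z [-7.853e-01 -8.600e-03 -6.400e-03 -1.000e-04  8.100e-03  9.580e-02
  1.000e-01]
  y,z mean -0.058 -0.014 x 0.017 zmin/max -0.785 0.016 worldz 0.082
  y,z mean -0.047 -0.002 x 0.005 zmin/max -0.009 0.018 worldz 0.08
  y,z mean -0.039 -0.003 x 0.006 zmin/max -0.01 0.016 worldz 0.081
  y,z mean -0.032 -0.002 x 0.008 zmin/max -0.011 0.019 worldz 0.079
  y,z mean -0.025 -0.003 x 0.009 zmin/max -0.01 0.015 worldz 0.082
  y,z mean -0.018 0.052 x -0.045 zmin/max -0.007 0.099 worldz -0.001
  y,z mean -0.003 0.012 x -0.011 zmin/max -0.01 0.1 worldz -0.002
  y,z mean 0.038 0.013 x 0.016 zmin/max -0.008 0.1 worldz -0.002
3.9136727767223505 [ 15.5  17.1 123.3  -0.   39.6  11.6] [0.00676037 0.26294511 0.06774442]
```

View pics/side_f.png

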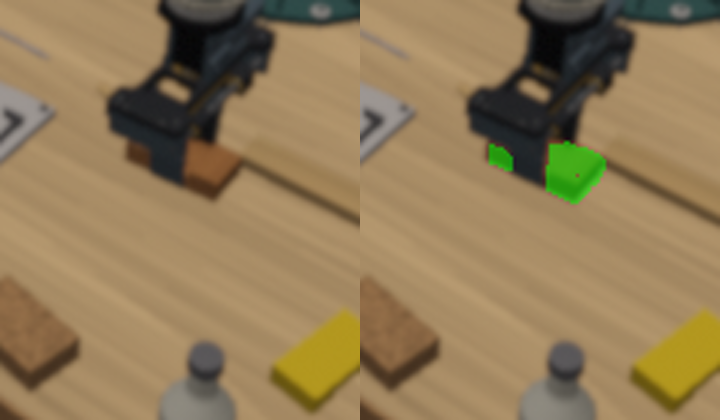

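Held level with the groove up. I'll fly just past the nest at a safe height, so the wrist camera can refine the nest pose before placing.

>>> apply_moves(
  targets=[
    {"dp":[0,0,-0.03],"roll":0},
    {"dp":[0,0,-0.03],"roll":0},
    {"dp":[0.0007,0.035,0],"roll":0},
    {"dp":[0.0007,0.035,0],"roll":0},
    {"dp":[0.0007,0.035,0],"roll":0},
    {"dp":[0.0007,0.035,0],"roll":0},
    {"dp":[0.0007,0.035,0],"roll":0},
    {"dp":[0.0007,0.035,0],"roll":0},
    {"dp":[0.0007,0.035,0],"roll":0},
    {"dp":[0.0007,0.035,0],"roll":0},
    {"dp":[0.0007,0.035,0],"roll":0},
    {"dp":[0.0007,0.035,0],"roll":0},
  ],
)

```text
time_s: 11.55
ee_pos: [0.5218, -0.1905, 0.1577]
tool_rot: [[0.998, 0.068, -0.0], [0.068, -0.998, 0.0], [-0.0, -0.0, -1.0]]
force: [0.6, 1.5, -0.4]
opening: 0.546
```

>>> apply_moves(
  targets=[
    {"dp":[0,0,0],"roll":0},
    {"dp":[0,0,0],"roll":0},
    {"dp":[0,0,0],"roll":0},
  ],
)

```text
time_s: 11.8
ee_pos: [0.5216, -0.1884, 0.1575]
tool_rot: [[0.998, 0.07, -0.001], [0.07, -0.998, 0.0], [-0.001, -0.0, -1.0]]
force: [0.2, 0.5, 0.1]
opening: 0.55
```

```bash
python3 - <<'E'
from h import *
s=status.read_state(); K,T=cam('wrist'); im,d=vision.read_camera('wrist'); cv2.imwrite('pics/w6.png',im)
v,u=np.mgrid[0:384,0:512]; D=np.stack([(u-K[0,2])/K[0,0],-(v-K[1,2])/K[1,1],-np.ones_like(u,float)],-1)*d[...,None]
P=D@T[:3,:3].T+T[:3,3]; np.save('w6P.npy',P); z=P[...,2]
print(s['ee_pos'],s['force'])
m=((z>.018)&(z<.026)&(P[...,1]>-.19)&(P[...,1]<-.02)&(abs(P[...,0]-.514)<.06)&(d>0)).astype(np.uint8); m[210:]=0
n,l,st,c=cv2.connectedComponentsWithStats(m)
for i in range(1,n):
    if st[i,4]>20:
        p=P[l==i][:,:2].astype(np.float32); r=cv2.minAreaRect(p); print(st[i],r,np.median(z[l==i]))
E
```

```text
[ 0.52163931 -0.18837828  0.1574784 ] [0.19587504 0.53622844 0.1402639 ]
[222  39  71  30 839] ((0.5129181742668152, -0.05739617720246315), (0.06781028211116791, 0.02614646404981613), 3.8505425453186035) 0.02244195609297095
[225 137   7  15  90] ((0.48822060227394104, -0.1462017446756363), (0.006106071174144745, 0.015020724385976791), 6.2778825759887695) 0.02253550274164587
[284 137   7  15  94] ((0.5501654148101807, -0.14180806279182434), (0.006182498764246702, 0.014840611256659031), 4.315732479095459) 0.022622055094421195
```

View pics/w6.png

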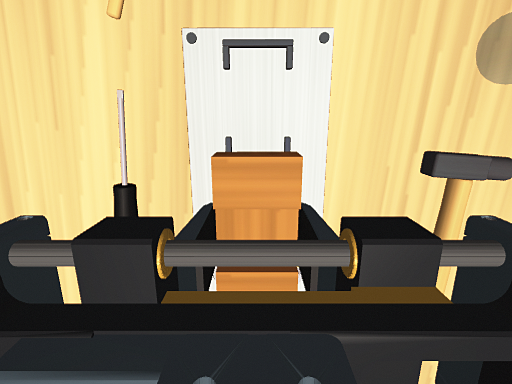

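```bash
python3 - <<'E'
from h import *
P=np.load('w6P.npy'); s=status.read_state(); R=s['tool_rot']; p0=s['ee_pos']
L=(P-p0)@R; print(s['time_s'],p0)
hs=L[...,2]; m=(hs>-.012)&(hs<.004)&(abs(L[...,0])<.03)&(L[...,1]<-.018)&(L[...,1]>-.06)
m[:150]=0; m[212:]=0
q=L[m]; print(m.sum(),q.min(0).round(4),q.max(0).round(4),np.median(q[:,2]))
for r in (160,170,180,190,200,205):
    k=m[r]; a=L[r][k]; print(r,a[:,0].min().round(4),a[:,0].max().round(4),a[:,1].mean().round(4))
E
```

```text
11.85 [ 0.52165743 -0.18789994  0.15753354]
4957 [-0.03   -0.0505 -0.0089] [ 0.03  -0.018  0.004] -0.0065729312723847785
160 -0.0249 0.0245 -0.0481
170 -0.0252 0.0243 -0.0426
180 -0.0248 0.0245 -0.037
190 -0.0251 0.0248 -0.0313
200 -0.0247 0.0243 -0.0255
205 -0.025 0.0247 -0.0225
```

In the tool frame the block is centred (x −0.2 mm, end at −50.5 mm). The wrist puts the nest at (.516,-.1035), and the top view says (.514,-.102). They agree to 2 mm, and I'll use the wrist value because it is relative to the tool.

>>> apply_moves(
  targets=[
    {"dp":[0.0002,-0.025,0],"roll":0},
    {"dp":[0,-0.03,0],"roll":0},
    {"dp":[0,-0.02,0.02],"roll":0},
    {"dp":[0,-0.0101,0.025],"roll":0},
    {"dp":[0,0,0.02],"roll":0},
    {"dp":[0,0,0.02],"roll":0},
    {"dp":[0,0,0],"roll":0},
    {"dp":[0,0,0],"roll":0},
    {"dp":[0,0,0],"roll":0},
  ],
)

```text
time_s: 12.6
ee_pos: [0.5165, -0.1034, 0.0738]
tool_rot: [[0.997, 0.073, 0.001], [0.073, -0.997, -0.0], [0.001, 0.0, -1.0]]
force: [-0.3, -0.1, -0.3]
opening: 0.547
```

```bash
python3 - <<'E'
from h import *
s=status.read_state(); R=s['tool_rot']; print(s['ee_pos'],np.degrees(np.arctan2(R[1,0],R[0,0])),(np.array([.516,-.103,.031])-s['ee_pos'])@R)
K,T=cam('wrist'); im,d=vision.read_camera('wrist'); cv2.imwrite('pics/w7.png',im)
E
```

```text
[ 0.51649566 -0.10338571  0.0737821 ] 4.162105311638683 [-0.00049527 -0.00042844  0.0427817 ]
```

View pics/w7.png

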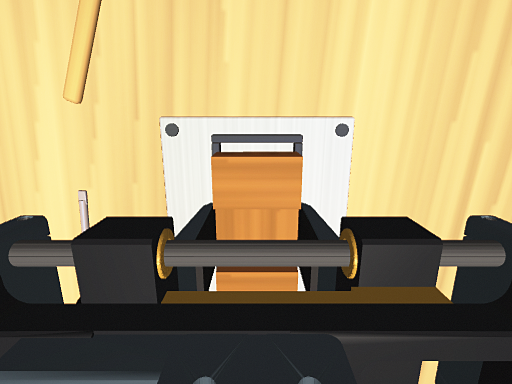

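The block is centred over the rails: the end rail spans 211–303 and the block 212–302. Lower it in.

>>> apply_moves(
  targets=[
    {"dp":[-0.0003,0,0.012],"roll":0},
    {"dp":[0,0,0.012],"roll":0},
    {"dp":[0,0,0.008],"roll":0},
    {"dp":[0,0,0.005],"roll":0},
    {"dp":[0,0,0.003],"roll":0},
    {"dp":[0,0,0.002],"roll":0},
    {"dp":[0,0,0.001],"roll":0},
    {"dp":[0,0,0],"roll":0},
    {"dp":[0,0,0],"roll":0},
  ],
)

```text
time_s: 13.4
ee_pos: [0.516, -0.1039, 0.03]
tool_rot: [[0.997, 0.072, 0.0], [0.072, -0.997, -0.0], [0.0, 0.0, -1.0]]
force: [0.8, -0.3, -0.4]
opening: 0.547
```

```bash
python3 - <<'E'
from h import *
im,d=vision.read_camera('scene'); cv2.imwrite('pics/s8.png',cv2.resize(im[130:220,130:280],None,fx=5,fy=5,interpolation=cv2.INTER_CUBIC))
E
```

```text
(no output)
```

View pics/s8.png

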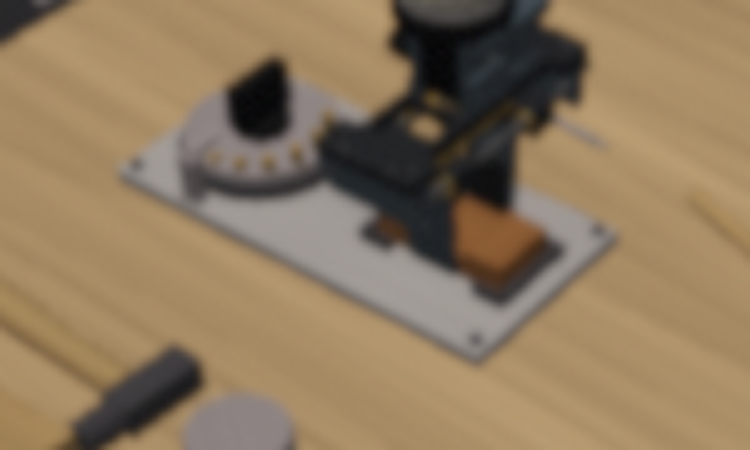

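It's down inside the rails at z 0.030, unloaded. Release and lift, then look.

>>> apply_moves(
  targets=[
    {"dp":[0,0,0],"roll":0},
    {"dp":[0,0,0],"roll":0},
    {"dp":[0,0,0],"roll":0},
    {"dp":[0,0,0],"roll":0},
    {"dp":[0,0,0],"roll":0},
    {"dp":[0,0,-0.02],"roll":0},
    {"dp":[0,0,-0.03],"roll":0},
    {"dp":[0,0,-0.035],"roll":0},
    {"dp":[0,0,-0.035],"roll":0},
    {"dp":[0,0.025,0],"roll":0},
    {"dp":[0,0.035,0],"roll":0},
    {"dp":[0,0.03,0],"roll":0},
  ],
  hand=0.6,
)

```text
time_s: 14.45
ee_pos: [0.5227, -0.1948, 0.1509]
tool_rot: [[0.997, 0.074, 0.002], [0.074, -0.997, -0.001], [0.002, 0.001, -1.0]]
force: [-0.5, -0.9, 0.7]
opening: 0.804
```

>>> apply_moves(
  targets=[
    {"dp":[0,0,0],"roll":0},
    {"dp":[0,0,0],"roll":0},
    {"dp":[0,0,0],"roll":0},
  ],
)

```text
time_s: 14.7
ee_pos: [0.5219, -0.1932, 0.1496]
tool_rot: [[0.997, 0.072, -0.001], [0.072, -0.997, 0.0], [-0.001, -0.0, -1.0]]
force: [-0.1, -0.3, 1.1]
opening: 0.8
```

```bash
python3 - <<'E'
from h import *
s=status.read_state(); K,T=cam('wrist'); im,d=vision.read_camera('wrist'); cv2.imwrite('pics/w9.png',im)
v,u=np.mgrid[0:384,0:512]; D=np.stack([(u-K[0,2])/K[0,0],-(v-K[1,2])/K[1,1],-np.ones_like(u,float)],-1)*d[...,None]
P=D@T[:3,:3].T+T[:3,3]; z=P[...,2]
print(s['ee_pos'])
sel=(abs(P[...,1]+.1)<.1)&(abs(P[...,0]-.516)<.06)&(d>0); sel[212:]=0
m=sel&(z>.0325)&(z<.04); p=P[m]; r=cv2.minAreaRect(p[:,:2].astype(np.float32)); print(m.sum(),np.median(p[:,2]),r)
g=sel&(z>.025)&(z<.031)&(abs(P[...,0]-.516)<.02); print('groove',g.sum(),np.median(z[g]))
yy=P[m][:,1]; 
for a,b in((-.16,-.12),(-.09,-.05)):
    k=p[(p[:,1]>a)&(p[:,1]<b)]; print('end z',len(k),np.median(k[:,2]))
m=sel&(z>.018)&(z<.026); mm=m.astype(np.uint8); n,l,st,c=cv2.connectedComponentsWithStats(mm)
for i in range(1,n):
    if st[i,4]>20: print(st[i],cv2.minAreaRect(P[l==i][:,:2].astype(np.float32)))
E
```

```text
[ 0.52191261 -0.19324092  0.14957333]
3743 0.03666045409990598 ((0.5157544612884521, -0.10291101038455963), (0.05004097893834114, 0.09969576448202133), 4.2167582511901855)
groove 1865 0.028662069592339745
end z 1674 0.03669510921298841
end z 2069 0.03662473956751794
[221  31  74  31 781] ((0.5130180716514587, -0.05752696841955185), (0.0681271031498909, 0.02590854838490486), 4.1098432540893555)
[224 132  68  26 648] ((0.5195318460464478, -0.14867402613162994), (0.06812068819999695, 0.02526356838643551), 4.108434200286865)
```

View pics/w9.png

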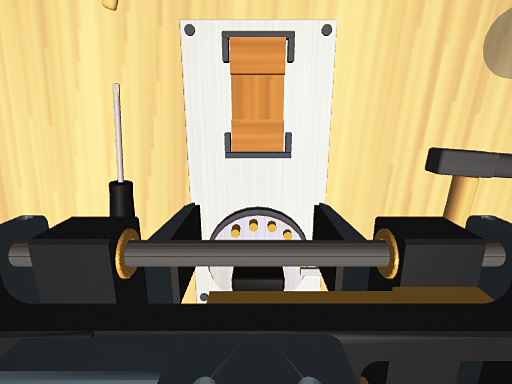

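The block is flat with its top at 36.6 mm (expected 36), its groove floor at 28.7 mm, and its centre 0.6 mm from the nest middle. From the rails the knob axis is at (.5286,-.2737). Now roll 90° and narrow the fingers.

>>> apply_moves(
  targets=[
    {"dp":[0,0,0],"roll":7},
    {"dp":[0,0,0],"roll":7},
    {"dp":[0,0,0],"roll":7},
    {"dp":[0,0,0],"roll":7},
    {"dp":[0,0,0],"roll":7},
    {"dp":[0,0,0],"roll":7},
    {"dp":[0,0,0],"roll":7},
    {"dp":[0,0,0],"roll":7},
    {"dp":[0,0,0],"roll":7},
    {"dp":[0,0,0],"roll":7},
    {"dp":[0,0,0],"roll":7},
    {"dp":[0,0,0],"roll":7},
  ],
  hand=-0.2,
)

```text
time_s: 15.75
ee_pos: [0.5222, -0.1924, 0.1497]
tool_rot: [[0.172, -0.985, -0.0], [-0.985, -0.172, 0.0], [-0.0, 0.0, -1.0]]
force: [0.7, -0.4, 0.3]
opening: 0.401
```

>>> apply_moves(
  targets=[
    {"dp":[0,0,0],"roll":6},
    {"dp":[0,0,0],"roll":0},
    {"dp":[0.025,0,0],"roll":0},
    {"dp":[0.03,0,0],"roll":0},
    {"dp":[0.026,0,0],"roll":0},
    {"dp":[0,0,0],"roll":0},
    {"dp":[0,0,0],"roll":0},
    {"dp":[0,0,0],"roll":0},
  ],
)

```text
time_s: 16.42
ee_pos: [0.5279, -0.2735, 0.1496]
tool_rot: [[0.075, -0.997, -0.001], [-0.997, -0.075, 0.0], [-0.001, 0.001, -1.0]]
force: [-0.5, -1.1, -0.9]
opening: 0.399
```

```bash
python3 - <<'E'
from h import *
s=status.read_state(); R=s['tool_rot']; print(s['ee_pos'],s['q'].round(1),np.degrees(np.arctan2(R[1,0],R[0,0])),s['opening'],(np.array([.5286,-.2737,.058])-s['ee_pos'])@R)
K,T=cam('wrist'); im,d=vision.read_camera('wrist'); cv2.imwrite('pics/w10.png',im)
im,d=vision.read_camera('scene'); cv2.imwrite('pics/s10.png',cv2.resize(im[120:220,120:280],None,fx=5,fy=5,interpolation=cv2.INTER_CUBIC))
E
```

```text
[ 0.52787569 -0.27346752  0.14956031] [-29.6  18.5 113.7   0.   47.9  56.1] -85.70862844774395 0.3990196196822784 [ 0.00033209 -0.00076063  0.0915597 ]
```

View pics/w10.png

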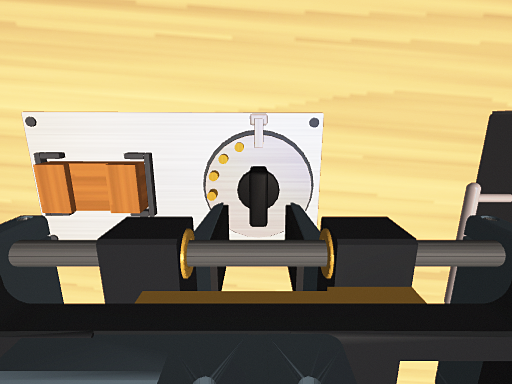

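View pics/s10.png

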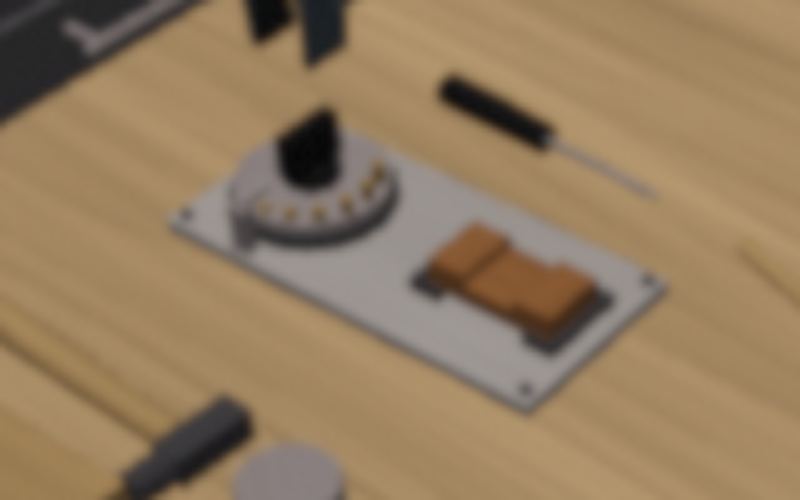

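Everything is clear. The second stud sits about 26° from the arm, so the knob is at home. Descend and grip.

>>> apply_moves(
  targets=[
    {"dp":[0.0003,-0.0008,0.02],"roll":0},
    {"dp":[0,0,0.025],"roll":0},
    {"dp":[0,0,0.02],"roll":0},
    {"dp":[0,0,0.015],"roll":0},
    {"dp":[0,0,0.008],"roll":0},
    {"dp":[0,0,0.0035],"roll":0},
    {"dp":[0,0,0],"roll":0},
    {"dp":[0,0,0],"roll":0},
  ],
)

```text
time_s: 17.18
ee_pos: [0.5294, -0.2745, 0.059]
tool_rot: [[0.073, -0.997, 0.001], [-0.997, -0.073, -0.0], [0.0, -0.001, -1.0]]
force: [-0.2, -0.0, 0.2]
opening: 0.399
```

>>> apply_moves(
  targets=[
    {"dp":[0,0,0],"roll":0},
    {"dp":[0,0,0],"roll":0},
    {"dp":[0,0,0],"roll":0},
    {"dp":[0,0,0],"roll":0},
    {"dp":[0,0,0],"roll":0},
    {"dp":[0,0,0],"roll":0},
    {"dp":[0,0,0],"roll":0},
  ],
  hand=-1,
  squeeze=30,
)

```text
time_s: 17.77
ee_pos: [0.5292, -0.2747, 0.0589]
tool_rot: [[0.072, -0.997, 0.001], [-0.997, -0.072, -0.0], [0.0, -0.001, -1.0]]
force: [-1.5, 2.1, 6.9]
opening: 0.174
```

```bash
cat > st.py <<'E'
from h import *
s=status.read_state(); R=s['tool_rot']; y=np.degrees(np.arctan2(R[1,0],R[0,0])); print(s['time_s'],s['ee_pos'].round(4),'yaw',y.round(2),'q6',s['q'][5].round(2),s['opening'].round(3),s['force'].round(1),s['ft_torque'].round(3))
E
python3 st.py
```

```text
Traceback (most recent call last):
  File "st.py", line 2, in <module>
    s=status.read_state(); R=s['tool_rot']; y=np.degrees(np.arctan2(R[1,0],R[0,0])); print(s['time_s'],s['ee_pos'].round(4),'yaw',y.round(2),'q6',s['q'][5].round(2),s['opening'].round(3),s['force'].round(1),s['ft_torque'].round(3))
                                                                                                                                                                     ^^^^^^^^^^^^^^^^^^
AttributeError: 'float' object has no attribute 'round'
```

The opening is 15.8 mm, so it's on the 16 mm bar. First click: 24°.

>>> apply_moves(
  targets=[
    {"dp":[0,0,0],"roll":3},
    {"dp":[0,0,0],"roll":3},
    {"dp":[0,0,0],"roll":3},
    {"dp":[0,0,0],"roll":3},
    {"dp":[0,0,0],"roll":3},
    {"dp":[0,0,0],"roll":3},
    {"dp":[0,0,0],"roll":3},
    {"dp":[0,0,0],"roll":3},
    {"dp":[0,0,0],"roll":0},
    {"dp":[0,0,0],"roll":0},
  ],
)

```text
time_s: 18.6
ee_pos: [0.5292, -0.2749, 0.0589]
tool_rot: [[-0.34, -0.94, 0.0], [-0.94, 0.34, -0.0], [0.0, -0.001, -1.0]]
force: [-2.0, -0.1, 5.9]
opening: 0.172
```

```bash
sed -i "s/s\['opening'\].round(3)/round(s['opening'],3)/" st.py; python3 st.py
```

```text
18.6 [ 0.5292 -0.2749  0.0589] yaw -109.87 q6 80.2 0.172 [-2.  -0.1  5.9] [-0.018  0.534  0.01 ]
```

24.0° turned and the moment about z is near zero, so it's in the first detent. Second click.

>>> apply_moves(
  targets=[
    {"dp":[0,0,0],"roll":3},
    {"dp":[0,0,0],"roll":3},
    {"dp":[0,0,0],"roll":3},
    {"dp":[0,0,0],"roll":0},
  ],
)

```text
time_s: 18.93
ee_pos: [0.5292, -0.2749, 0.0589]
tool_rot: [[-0.485, -0.874, 0.0], [-0.874, 0.485, -0.001], [0.0, -0.001, -1.0]]
force: [-1.5, 0.0, 5.9]
opening: 0.172
```

```bash
python3 st.py
```

```text
18.9333 [ 0.5292 -0.2749  0.0589] yaw -119.03 q6 89.36 0.172 [-1.5  0.   5.9] [-0.109  0.554  0.1  ]
```

>>> apply_moves(
  targets=[
    {"dp":[0,0,0],"roll":3},
    {"dp":[0,0,0],"roll":3},
    {"dp":[0,0,0],"roll":3},
    {"dp":[0,0,0],"roll":3},
    {"dp":[0,0,0],"roll":3},
    {"dp":[0,0,0],"roll":0},
    {"dp":[0,0,0],"roll":0},
  ],
)

```text
time_s: 19.52
ee_pos: [0.5291, -0.275, 0.0589]
tool_rot: [[-0.693, -0.721, 0.0], [-0.721, 0.693, -0.001], [0.0, -0.001, -1.0]]
force: [-3.1, -1.3, 6.5]
opening: 0.175
```

```bash
python3 st.py
```

```text
19.5167 [ 0.5291 -0.275   0.0589] yaw -133.87 q6 104.2 0.175 [-3.1 -1.3  6.5] [-0.26   0.642  0.017]
```

The resisting moment was 0.10 N m part way, then near zero at 48°: second detent. Now the third.

>>> apply_moves(
  targets=[
    {"dp":[0,0,0],"roll":3},
    {"dp":[0,0,0],"roll":3},
    {"dp":[0,0,0],"roll":3},
    {"dp":[0,0,0],"roll":3},
    {"dp":[0,0,0],"roll":3},
    {"dp":[0,0,0],"roll":3},
    {"dp":[0,0,0],"roll":3},
    {"dp":[0,0,0],"roll":3},
    {"dp":[0,0,0],"roll":0},
    {"dp":[0,0,0],"roll":0},
    {"dp":[0,0,0],"roll":0},
    {"dp":[0,0,0],"roll":0},
  ],
)

```text
time_s: 20.52
ee_pos: [0.529, -0.2751, 0.0589]
tool_rot: [[-0.926, -0.377, 0.0], [-0.377, 0.926, -0.001], [0.0, -0.001, -1.0]]
force: [-4.5, -2.7, 7.7]
opening: 0.178
```

```bash
python3 st.py; python3 - <<'E'
from h import *
im,d=vision.read_camera('scene'); cv2.imwrite('pics/s12.png',cv2.resize(im[110:220,120:280],None,fx=5,fy=5,interpolation=cv2.INTER_CUBIC))
im,d=vision.read_camera('top'); cv2.imwrite('pics/t12.png',im)
E
```

```text
20.5167 [ 0.529  -0.2751  0.0589] yaw -157.85 q6 128.18 0.178 [-4.5 -2.7  7.7] [-0.497  0.891 -0.042]
```

View pics/s12.png

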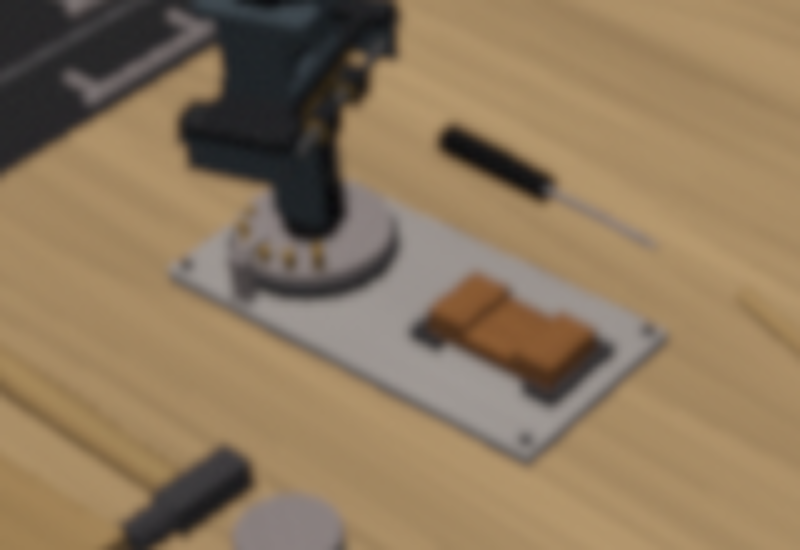

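View pics/t12.png

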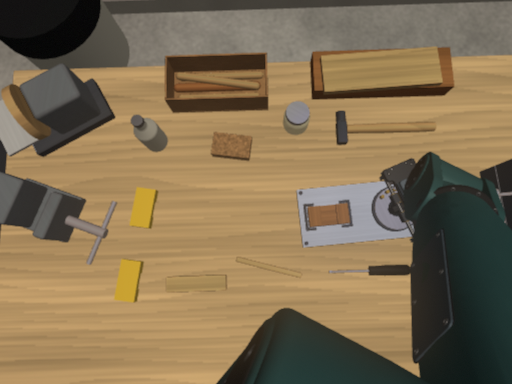

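The yaw turned 71.95°, and the studs at (262,250), (290,258) and (318,255) sit in the same columns the first three had at home, so the fourth stud (third stop) is at the arm. The block is in the nest with its groove up, and no bystander has shifted in the top view. I'm handing it in.

```bash
python3 -c "
from rig import ticket; print(ticket.close_job())"; python3 st.py
```

```text
the job is handed in; nothing more can be done
None
the job is handed in; nothing more can be done
```

The block is in the nest with its groove up, and the knob is held at the third stop with the gripper still closed on it. I handed the job in at about 20.6 s; it gave no verdict.

**How it was done:** The tool can't tilt, so I gripped the block lightly at one end and let it swing to hang. I then tipped it over on its lower edge, gripped it again at mid-length and set it in the nest. After that I turned the knob one click at a time with 30 N of grip.

**Last checks:**
- **Block:** it lay flat with its top at 36.6 mm (36 expected). Its centre was about 0.6 mm from the middle of the nest, its angle was within 0.2° of the rails, and the fingers had let go. I measured this before turning the knob; later pictures show it in the same place.
- **Knob:** the tool turned 71.95° clockwise from home, with a resistance of 0.10 N m felt part way into the second click. At the end the moment was small (−0.04 N m), and the studs in the picture matched the third stop.
- **Bystanders:** none had visibly moved in the top view (checked by eye).

**Disagreements:** The wrist and top cameras put the nest about 2 mm apart; I used the wrist value and the block fitted. At the end there was a small side load of about 5 N on the tool, probably because the grip was 1 to 2 mm off the knob's axis. The final status read after handing in was refused, so there are no readings from after that.

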